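# Crack the dry box open

### The arm

A 6-joint arm with a two-finger parallel gripper is mounted at the origin on the work surface. World frame = base frame: x ahead of the robot, y to its left, z up, the work surface at z = 0. Lengths are in mm, angles in rad, forces in N, time in s.
With the tool pointing down it reaches from about 350 to 875 mm from the base axis. Payload 4.2 kg.
Tool frame: the origin (TCP) lies at the very end of the fingers, on their centre line; the grasp point (between the pads) lies 19 mm behind it; z points along the fingers, y is the line along which they close (so a half turn about z gives the same grasp; the last joint's range is limited). The gripper opens to 85 mm and grips with 20 to 120 N. Pads are 22 mm wide; open, the fingers measure 114 mm over their backs; the gripper's body (76 mm by 85 mm) begins 54 mm behind the grasp point. The pads swing forward as they close: fully open they stand 13 mm farther back than shut.
Start: joints at [1.413, 0.385, 0.008, 0, -1.194, -0.259], TCP at [252.989, 571.485, 231.312] pointing down, gripper open.
Joint ranges: [-3.14, 3.14], [-1.21, 2.06], [-1.07, 1.41], [-3.16, 2.05], [-2.99, -0.16], [-3.1, 3.1]. Speed limits (rad/s): [2.79, 2.79, 3.14, 3.14, 3.14, 3.14].

### API

Orientations are given as a unit quaternion [x, y, z, w].
In Python, from bench import arm, optics gives the robot as it stands. The module is installed in compiled form; this text tells all that it offers.
- The arm moves only by the tool step_arm, never from a script. Its argument "motion" is a list of rows, each an object with "dr": the turn, a rotation vector about the tool's x, y, z in units of 8 degrees (1.0 is 8 degrees), a list of three; "slide": the shift along the tool's x, y, z in mm, a list of three; "jaw": the finger opening in mm, from 0 to 85.4. A call has exactly 8 rows; each row is the pose to reach, as a shift and turn from the pose commanded when the call began, along the tool's axes at that moment; what a row does not reach only later rows make up. A row lasts 1/8 s, in which the tool goes at most 62.5 mm and 10.7 degrees, less where a joint would pass 70% of its speed; a pose out of reach is approached as far as the arm can. A call with a gripper value outside its range is refused whole. The fingers move at their own pace and stop on an object; the grip force is fixed at half the most. Time passes only in rows, so rows that repeat a pose let the fingers close, or fill a call up. It gives the time, the measured TCP pose, the force, the opening and the grip force at its end, in the units of the state.
- arm.read_state(): the state, without advancing time (a new reading comes with each control period).
- optics.get_image(name): name is "scene" or "side" or "wrist"; returns the picture (480x640x3 uint8, blue, green, red); there is no depth.
- optics.camera_info(name): a dict with "camera_matrix" (3x3 intrinsics, pixels), "view" (4x4, takes a point from world to camera coordinates); the wrist camera has in their place "T_tool_cam" (4x4, takes a point from camera to tool coordinates, whose origin is the TCP and whose axes are the flange's). Camera axes: x right, y up, looking along -z (the intrinsics and any distortion apply to the point x, -y, -z); pixel columns grow to the right and rows downward; lengths in mm; the calibration is good to about 2 mm. A picture is of the moment at which its call begins: read the wrist's pose just before it. camera_info takes no time and is no camera call.
- arm.job_done(): hands the job in; it is judged then, once.
The state is a dict: "clock": time; "joints": joint angles; "joint_vel": joint speeds; "joint_efforts": joint torques, N m; "position": TCP position; "ee_rot": TCP orientation; "contact_force": force on the tool from outside, world axes, zero at the start; "wrist_torque": the same for the moment, N m; "gripper_width": finger opening in mm; "grasp_force": force on a finger pad.
Only numpy, scipy, OpenCV 4.12 (cv2) and the standard library are available. Lean on these libraries where they do the work, as an engineer would, in place of code of your own. Each camera call takes 0.05 s, during which the arm holds its last target. There are 200 camera calls.

### The job

Take the vacuum pick-up pen off the lid of the dry box and lay it in its cradle, body in the wide notch and thin nose in the narrow one, fully down. Then pull the lid free of its stiff seal, which sticks and then gives suddenly, and finish while still holding it open with the gripper, its front edge raised about 3 cm and steady: never let the lid jump up past 7 cm, and do not let go of it or put it down at the end. Keep the lid shut until the pen is parked, leave the pen lying in the cradle, and leave the other things on the table where they are.

Things in the scene. Friction and masses are not known exactly. Their poses are not given: they have to be found in the camera images.
- drybox: White box, fixed to the table, 200 (x) x 200 (y) x 100 mm high, walls 8 mm, with a grey flat lid 204 x 204 x 10 mm on top (upper face 110 mm over the table). Origin at the centre of its underside; x points from the front edge (handle side) to the hinge at the back, z up.
- lid (a joint): Lid angle, rad: 0 shut, grows as the front edge (200 mm from the hinge) rises; 0.15 = 30 mm up; stop at 0.8. A snap catch in the seal resists: the pull at the handle peaks at 10 to 22 N in the first 1 to 8 mm, then drops off suddenly; from 14 mm on only weight (2 to 5 N at the handle). Let go, it drops to 0.08 rad or less.
- lid_handle (a point): Middle of the lid's steel bar handle, a round bar 12 mm thick and 100 mm long, parallel to the hinge (along the box's y), its centre 36 mm above the lid's upper face, 170 mm from the hinge and 30 mm in from the front edge; held by a 10 mm post 44 mm to either side of the middle. It moves with the lid; axes as the lid's: x towards the hinge, y along the bar, z out of the lid.
- lid_hinge (a point): Middle of the hinge line, at the back edge of the lid, 105 mm over the table; the lid turns about the y axis. In the shut lid's frame the handle's middle lies at x -170, y 0, z +41 mm from here.
- pen_centre (a point): Loose vacuum pick-up pen, 70 g, lying at the start on the lid behind the handle. This point is on its axis where to grasp it, half-way up. x points along the pen to its nose. Square aluminium body 16 x 16 mm from x -70 to +30 mm, then a round steel nose 8 mm thick to x +78, a rubber cup 10 mm thick to x +84. Lying flat, this point is 8 mm over what it lies on.
- pen: The same pen; origin on its underside, 8 mm below pen_centre, same axes.
- cradle_seat (a point): Where pen_centre lies when the pen is seated in the cradle, with the pen's x along this x (53 mm over the table). Cradle: dark base plate 140 x 60 x 10 mm fixed to the table, two black posts 12 mm thick (along x) and 48 mm wide, 64 mm high plus flared lips to 73 mm, open upward: at x -47 mm a notch 22 mm wide for the body (floor 45 mm over the table), at x +52 mm a notch 14 mm wide for the nose (floor 49 mm over the table). Between the posts it is free down to the base plate.
- jar: Bystander: amber glass jar, 36 mm across, 55 mm high; origin at its underside.
- tape: Bystander: clear ring of tape, 52 mm across, 18 mm high; origin at its underside.
- lens: Bystander: black lens barrel, 34 mm across, 26 mm high, beside the cradle; origin at its underside.
- driver: Bystander: screwdriver, 150 mm long, lying at the robot's right.
- flux: Bystander: white squeeze bottle, 40 mm across, 75 mm high, at the robot's left.
- nut: Bystander: brass knurled nut, 40 mm across, 20 mm high, at the robot's right.
There are look-alikes about, which are no part of the job. Leave any purple or red look-alike of the part that bears cradle_seat alone. Of the things shaped like the pen, the aluminium one is meant.

How it is judged:
By the outcome, as a careful person would: the job done as asked, in the order asked, and still so for the second after the job is handed in, while the arm keeps its last pose, push and grip.
It also fails if it takes over 56 s, if anything falls off the work surface, if the arm or the gripper's body presses on something with over 40 N, if the wrist force passes 120 N, or if a joint passes its speed limit or range.

## Working session

There is one attempt and no reset: what is moved stays moved. The work goes in short steps, Python scripts to look and compute and a tool call to move; the robot and the scene stay as the last step left them, time stands still between calls to the robot, and variables do not carry over. Pictures are saved under pics/ and viewed, at most 10 in all, crops included, and the job is handed in when it is done.

Besides the shell and the picture viewer there is one more tool, called after "Request:" as a command line: name --argument value ..., lists and objects as JSON in quotes. step_arm: Moves the arm, as the interface text tells. Its arguments: {"type":"object","properties":{"motion":{"type":"array","items":{"type":"object","properties":{"dr":{"type":"array","items":{"type":"number"}},"slide":{"type":"array","items":{"type":"number"}},"jaw":{"type":"number"}}}}},"required":["motion"]}

```bash
mkdir -p pics
cat > h.py <<'E'
import numpy as np, cv2
from bench import arm, optics
from scipy.spatial.transform import Rotation as R
def T():
    s=arm.read_state(); M=np.eye(4); M[:3,:3]=R.from_quat(s["ee_rot"]).as_matrix(); M[:3,3]=s["position"]; return M
def cam(name,M=None):
    c=optics.camera_info(name); K=np.array(c["camera_matrix"])
    V=np.linalg.inv(np.array(c["view"])) if "view" in c else M@np.array(c["T_tool_cam"])
    return K,V,c
def ray(px,K,V,dist=None):
    p=cv2.undistortPoints(np.array([[px]],float),K,dist)[0,0] 
    d=V[:3,:3]@np.array([p[0],-p[1],-1]); return V[:3,3],d
def onz(px,z,K,V,dist=None):
    o,d=ray(px,K,V,dist); return o+d*(z-o[2])/d[2]
E
python3 - <<'E'
from h import *
s=arm.read_state(); print(s)
for n in ["scene","side","wrist"]:
    print(optics.camera_info(n))
    cv2.imwrite(f"pics/{n}0.png",optics.get_image(n))
E
```

```text
{'clock': 0.0, 'joints': array([ 1.41263291e+00,  3.85564339e-01,  6.61875294e-03, -4.97295796e-04,
       -1.19401024e+00, -2.58633489e-01]), 'joint_vel': array([-5.15664504e-04,  7.47055283e-04,  3.83990769e-04, -1.28121405e-03,
        6.04071310e-05, -2.79966342e-04]), 'joint_efforts': array([-3.82333965e-04, -3.92287338e+01,  1.88397413e+01,  4.18623626e+00,
       -4.62192416e-03,  1.23204796e-06]), 'position': array([252.74754784, 570.96977057, 230.21437882]), 'ee_rot': array([ 9.78343938e-01, -2.06982895e-01, -1.76596873e-04,  1.08999117e-03]), 'contact_force': array([ 0.13752128,  0.74269157, -0.51752646]), 'wrist_torque': array([ 0.02850877, -0.02406005,  0.02005247]), 'grasp_force': 0.0, 'gripper_width': 85.43692307165794}
{'camera_matrix': array([[609.51298793,   0.        , 321.17493067],
       [  0.        , 609.51298793, 245.05255187],
       [  0.        ,   0.        ,   1.        ]]), 'view': array([[ 4.21495524e-03,  9.99984282e-01,  3.69725860e-03,
        -6.03552390e+00],
       [-6.02457538e-01, -4.11644929e-04,  7.98150829e-01,
         1.74306077e+02],
     
[... 518 characters left out ...]
       [-3.36492823e-01, -7.24347164e-01,  6.01742275e-01,
        -1.04005358e+03],
       [ 0.00000000e+00,  0.00000000e+00,  0.00000000e+00,
         1.00000000e+00]])}
{'camera_matrix': array([[382.46908249,   0.        , 321.66296145],
       [  0.        , 382.46908249, 238.7784257 ],
       [  0.        ,   0.        ,   1.        ]]), 'T_tool_cam': array([[ 1.21112269e-03,  9.51175737e-01,  3.08647452e-01,
         7.91228862e+01],
       [ 9.99999084e-01, -1.33857519e-03,  2.01196102e-04,
        -6.05603868e-01],
       [ 6.04520673e-04,  3.08646926e-01, -9.51176487e-01,
        -1.41801137e+02],
       [ 0.00000000e+00,  0.00000000e+00,  0.00000000e+00,
         1.00000000e+00]])}
```

View pics/scene0.png

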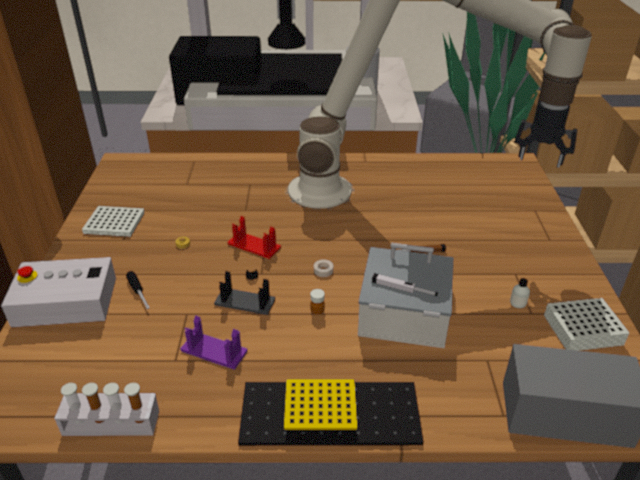

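View pics/side0.png

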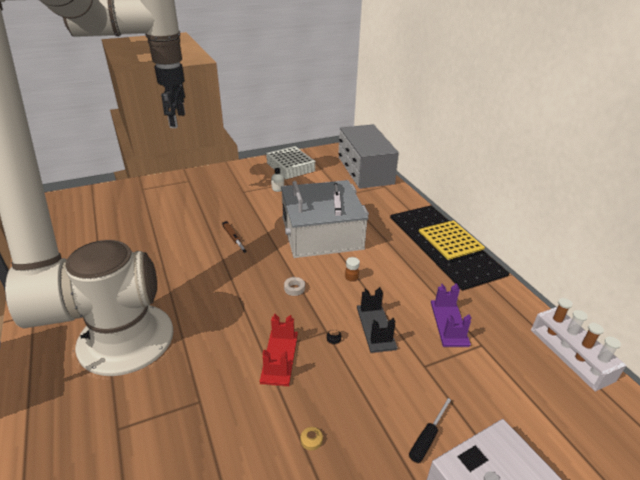

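The scene image shows the box and lid at about (405,295). The aluminium pen lies on the lid from (374,280) to (437,293), with its nose to the right (+y), and the handle bar is at about (411,249). The black cradle is at (245,300). The red (255,240) and purple (213,345) cradles are look-alikes, and a copper pen lies behind the box. The side image agrees.

Run:
```python
from h import *
K,V,_=cam("scene")
for n,p,z in [("penback",(374,279),118),("pennose",(437,294),118),("bar l",(391,247),146),("bar r",(431,251),146),("lid FL",(366,251),110),("lid FR",(453,258),110),("lid BR",(450,311),110),("lid BL",(361,304),110),("cr a",(215,305),10),("cr b",(273,311),10),("post a",(225,273),70),("post b",(265,281),70)]:
    print(n,onz(p,z,K,V).round())
K,V,_=cam("side")
for n,p,z in [("penback",(338,213),118),("pennose",(337,186),118),("post far",(372,292),70),("post near",(383,320),70)]:
    print(n,onz(p,z,K,V).round())
im=optics.get_image("side"); im2=optics.get_image("scene")
cv2.imwrite("pics/c.png",np.hstack([cv2.resize(im[270:360,340:420],(400,450),interpolation=2),cv2.resize(im2[255:325,210:280],(400,450),interpolation=2)]))
M=T();print(M.round(3))
```

```text
penback [575. 125. 118.]
pennose [627. 261. 118.]
bar l [490. 170. 146.]
bar r [506. 263. 146.]
lid FL [459. 114. 110.]
lid FR [487. 323. 110.]
lid BR [673. 283. 110.]
lid BL [651.  91. 110.]
cr a [ 546. -255.   10.]
cr b [ 567. -113.   10.]
post a [ 496. -232.   70.]
post b [ 526. -132.   70.]
penback [569. 119. 118.]
pennose [627. 249. 118.]
post far [ 533. -141.   70.]
post near [ 513. -228.   70.]
[[ 9.14000e-01 -4.05000e-01 -0.00000e+00  2.52896e+02]
 [-4.05000e-01 -9.14000e-01 -1.00000e-03  5.71285e+02]
 [ 0.00000e+00  1.00000e-03 -1.00000e+00  2.30815e+02]
 [ 0.00000e+00  0.00000e+00  0.00000e+00  1.00000e+00]]
```

View pics/c.png

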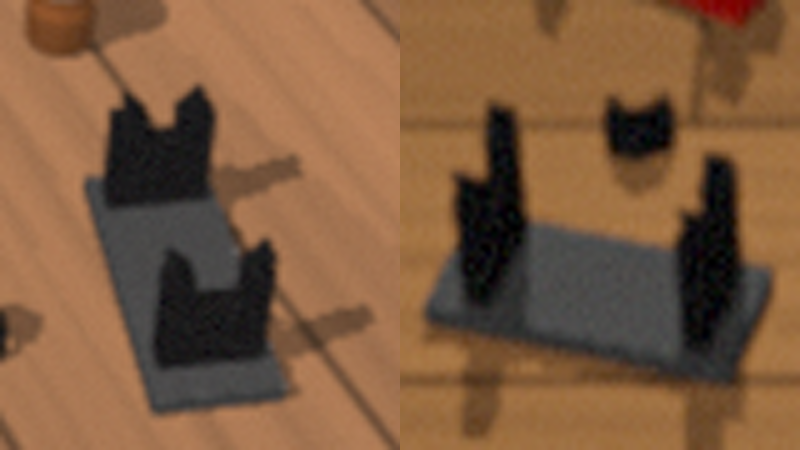

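The crop shows that the post at the −y end has the wide notch and the +y post has the narrow one, so cradle x points roughly along +y, like the pen. Next I'll move over the pen.

Request:
step_arm --motion '[{"dr": [0, 0, 1], "slide": [40, 18, -5], "jaw": 60}, {"dr": [0, 0, 2.2], "slide": [95, 42, -10], "jaw": 60}, {"dr": [0, 0, 3.5], "slide": [150, 66, -20], "jaw": 60}, {"dr": [0, 0, 4.8], "slide": [205, 90, -20], "jaw": 60}, {"dr": [0, 0, 6.1], "slide": [260, 115, -20], "jaw": 60}, {"dr": [0, 0, 7.4], "slide": [315, 139, -20], "jaw": 60}, {"dr": [0, 0, 8.7], "slide": [370, 163, -20], "jaw": 60}, {"dr": [0, 0, 9.8], "slide": [420, 185, -20], "jaw": 60}]'

```text
clock: 1.25
position: [563.3, 230.6, 251.3]
ee_rot: [-0.625, 0.78, 0.0, 0.0]
contact_force: [0.7, 0.1, 0.3]
gripper_width: 60.1
grasp_force: 0.0
```

Run:
```python
from h import *
M=T();print(M.round(3)); print(arm.read_state()['joints'])
goal=np.array([600,190,240]); print((M[:3,:3].T@(goal-M[:3,3])).round(), np.degrees(np.arctan2(M[1,0],M[0,0])))
```

```text
[[-2.18000e-01 -9.76000e-01  0.00000e+00  5.63285e+02]
 [-9.76000e-01  2.18000e-01  0.00000e+00  2.30558e+02]
 [-0.00000e+00 -0.00000e+00 -1.00000e+00  2.51313e+02]
 [ 0.00000e+00  0.00000e+00  0.00000e+00  1.00000e+00]]
[ 6.54170035e-01  3.44106983e-01 -2.70405126e-03 -3.38239917e-06
 -1.22387529e+00 -8.74105549e-01]
[ 32. -45.  11.] -102.60144241923618
```

Request:
step_arm --motion '[{"dr": [0, 0, 0.4], "slide": [11, -15, 4], "jaw": 60}, {"dr": [0, 0, 0.8], "slide": [22, -30, 8], "jaw": 60}, {"dr": [0, 0, 1], "slide": [32, -45, 11], "jaw": 60}, {"dr": [0, 0, 1], "slide": [32, -45, 11], "jaw": 60}, {"dr": [0, 0, 1], "slide": [32, -45, 11], "jaw": 60}, {"dr": [0, 0, 1], "slide": [32, -45, 11], "jaw": 60}, {"dr": [0, 0, 1], "slide": [32, -45, 11], "jaw": 60}, {"dr": [0, 0, 1], "slide": [32, -45, 11], "jaw": 60}]'

```text
clock: 2.25
position: [599.2, 191.7, 240.5]
ee_rot: [-0.572, 0.82, -0.0, 0.0]
contact_force: [0.4, -0.8, -0.7]
gripper_width: 60.1
grasp_force: 0.0
```

Run:
```python
from h import *
M=T();np.save("M1.npy",M);print(M.round(3))
cv2.imwrite("pics/w1.png",optics.get_image("wrist"))
```

```text
[[-3.46000e-01 -9.38000e-01  0.00000e+00  5.99167e+02]
 [-9.38000e-01  3.46000e-01  0.00000e+00  1.91739e+02]
 [-0.00000e+00 -0.00000e+00 -1.00000e+00  2.40499e+02]
 [ 0.00000e+00  0.00000e+00  0.00000e+00  1.00000e+00]]
```

View pics/w1.png

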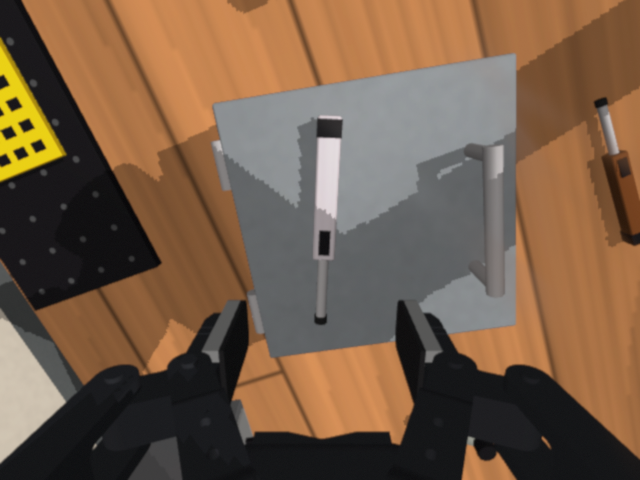

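The wrist picture shows the pen body from (329,117) to (324,258), with the nose tip at (320,322). The handle bar runs from (493,148) to (496,294), and the lid corners are (215,103), (515,55), (515,324) and (272,356).

Run:
```python
from h import *
M=np.load("M1.npy"); K,V,_=cam("wrist",M)
P=lambda p,z:onz(p,z,K,V)
back=P((330,117),126); fr=P((324,259),126); tip=P((320.5,323),118)
print("body",back.round(1),fr.round(1),np.linalg.norm(fr-back),"tip",tip.round(1),np.linalg.norm((tip-back)[:2]))
d=(tip-back)[:2]; d2=(fr-back)[:2]; print("ang",np.degrees(np.arctan2(d[1],d[0])),np.degrees(np.arctan2(d2[1],d2[0])))
u=d/np.linalg.norm(d); u2=d2/np.linalg.norm(d2); c=back[:2]+70*u; cb=fr[:2]-30*u2; print("centre",c,cb)
b1,b2=P((493,147),149),P((496,294),149); print("bar",b1.round(1),b2.round(1),(b1+b2)/2,np.linalg.norm(b1-b2))
cs=[P(p,110) for p in [(215,103),(515,55),(515,324),(272,356)]]
for q in cs: print(q.round(1))
for i in range(4): e=cs[(i+1)%4]-cs[i]; print(np.linalg.norm(e).round(1),np.degrees(np.arctan2(e[1],e[0])).round(1))
print("lidc",np.mean(cs,0))
print("tool-frame of pen",(M[:3,:3].T@(np.r_[(c+cb)/2,118]-M[:3,3])).round(1))
```

```text
body [567.6 121.4 126. ] [604.5 211.2 126. ] 97.09155482866704 tip [626.5 263.5 118. ] 153.84436439989088
ang 67.4975778342213 67.66812932126606
centre [594.37134789 186.03834479] [593.07360188 183.42749783]
bar [482.7 170.5 149. ] [501.5 266.4 149. ] [492.13264933 218.4556184  149.        ] 97.7176587847412
[636.7  86.5 110. ]
[442.  126.9 110. ]
[481.1 322.9 110. ]
[676.7 283.2 110. ]
198.9 168.3
199.8 78.7
199.6 -11.5
200.7 -101.5
lidc [559.12625327 204.86954607 110.        ]
tool-frame of pen [  8.5   2.7 122.5]
```

Request:
step_arm --motion '[{"dr": [0, 0, 0.3], "slide": [8.5, 2.5, 20], "jaw": 50}, {"dr": [0, 0, 0.3], "slide": [8.5, 2.5, 50], "jaw": 50}, {"dr": [0, 0, 0.3], "slide": [8.5, 2.5, 80], "jaw": 50}, {"dr": [0, 0, 0.3], "slide": [8.5, 2.5, 105], "jaw": 50}, {"dr": [0, 0, 0.3], "slide": [8.5, 2.5, 120], "jaw": 50}, {"dr": [0, 0, 0.3], "slide": [8.5, 2.5, 127], "jaw": 50}, {"dr": [0, 0, 0.3], "slide": [8.5, 2.5, 127], "jaw": 40}, {"dr": [0, 0, 0.3], "slide": [8.5, 2.5, 127], "jaw": 30}]'

```text
clock: 3.3
position: [594.7, 184.7, 114.4]
ee_rot: [-0.554, 0.832, -0.0, 0.001]
contact_force: [0.7, -0.8, 0.1]
gripper_width: 30.1
grasp_force: 0.0
```

Request:
step_arm --motion '[{"dr": [0, 0, 0], "slide": [0, 0, 0], "jaw": 20}, {"dr": [0, 0, 0], "slide": [0, 0, 0], "jaw": 8}, {"dr": [0, 0, 0], "slide": [0, 0, 0], "jaw": 8}, {"dr": [0, 0, 0], "slide": [0, 0, 0], "jaw": 8}, {"dr": [0, 0, 0], "slide": [0, 0, 0], "jaw": 8}, {"dr": [0, 0, 0], "slide": [0, 0, 0], "jaw": 8}, {"dr": [0, 0, 0], "slide": [0, 0, 0], "jaw": 8}, {"dr": [0, 0, 0], "slide": [0, 0, 0], "jaw": 8}]'

```text
clock: 4.3
position: [594.5, 184.6, 114.3]
ee_rot: [-0.554, 0.832, -0.0, 0.001]
contact_force: [-0.7, -0.2, 5.0]
gripper_width: 14.3
grasp_force: 62.4
```

Request:
step_arm --motion '[{"dr": [0, 0, 0], "slide": [0, 0, -5], "jaw": 8}, {"dr": [0, 0, 0], "slide": [0, 0, -20], "jaw": 8}, {"dr": [0, 0, 0], "slide": [0, 0, -50], "jaw": 8}, {"dr": [0, 0, 0], "slide": [10, -4, -80], "jaw": 8}, {"dr": [0, 0, -0.2], "slide": [40, -17, -100], "jaw": 8}, {"dr": [0, 0, -0.4], "slide": [80, -34, -105], "jaw": 8}, {"dr": [0, 0, -0.6], "slide": [130, -56, -105], "jaw": 8}, {"dr": [0, 0, -0.8], "slide": [180, -78, -105], "jaw": 8}]'

```text
clock: 5.3
position: [596.5, -13.2, 219.2]
ee_rot: [-0.601, 0.8, -0.0, 0.0]
contact_force: [0.7, 1.3, -1.7]
gripper_width: 14.2
grasp_force: 61.7
```

Request:
step_arm --motion '[{"dr": [0, 0, -0.1], "slide": [44, -14, 0], "jaw": 8}, {"dr": [0, 0, -0.3], "slide": [85, -30, 0], "jaw": 8}, {"dr": [0, 0, -0.5], "slide": [120, -45, 0], "jaw": 8}, {"dr": [0, 0, -0.6], "slide": [150, -56, 0], "jaw": 8}, {"dr": [0, 0, -0.6], "slide": [162, -60, 0], "jaw": 8}, {"dr": [0, 0, -0.6], "slide": [162, -60, 0], "jaw": 8}, {"dr": [0, 0, -0.6], "slide": [162, -60, 0], "jaw": 8}, {"dr": [0, 0, -0.6], "slide": [162, -60, 0], "jaw": 8}]'

```text
clock: 6.3
position: [608.9, -183.1, 218.5]
ee_rot: [-0.633, 0.774, -0.0, 0.0]
contact_force: [-0.6, -0.1, -0.9]
gripper_width: 14.4
grasp_force: 61.7
```

Run:
```python
from h import *
M=T();np.save("M2.npy",M);print(M.round(3))
cv2.imwrite("pics/w2.png",optics.get_image("wrist"))
s=arm.read_state();print(s['joints'],s['gripper_width'],s['grasp_force'])
```

```text
[[-1.98000e-01 -9.80000e-01  0.00000e+00  6.08853e+02]
 [-9.80000e-01  1.98000e-01  0.00000e+00 -1.83063e+02]
 [-0.00000e+00 -0.00000e+00 -1.00000e+00  2.18516e+02]
 [ 0.00000e+00  0.00000e+00  0.00000e+00  1.00000e+00]]
[-3.81674232e-02  4.11507977e-01  1.69949683e-02 -5.03662845e-05
 -1.17613166e+00 -1.60814415e-01] 14.099516323278433 61.67157769203186
```

View pics/w2.png

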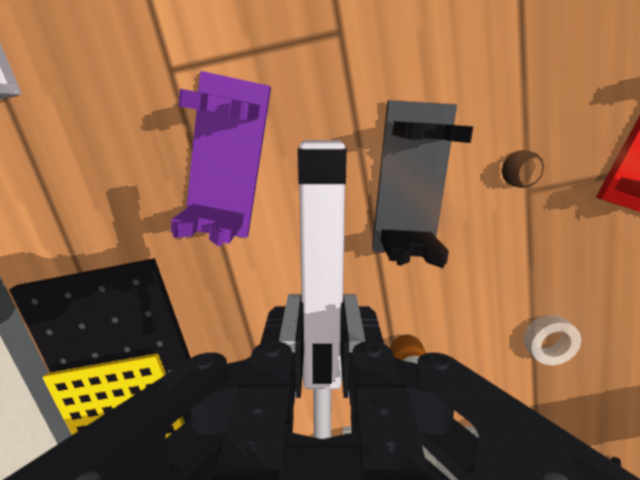

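The wrist picture shows the pen held straight, with its body from (322,142) to (323,388). The black cradle's base corners are at (388,101), (455,105) and (374,250). The wide-notch post is at (432,131) and the narrow one at (415,247). I'll zoom in on this picture.

Run:
```python
import cv2
im=cv2.imread("pics/w2.png")[85:285,350:490]
im=cv2.convertScaleAbs(im,alpha=1.8,beta=10)
cv2.imwrite("pics/w2c.png",cv2.resize(im,None,fx=3,fy=3,interpolation=2)) if 0 else cv2.imwrite("pics/w2c.png",cv2.resize(im,(420,600),interpolation=2))
```

```text
(no output)
```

View pics/w2c.png

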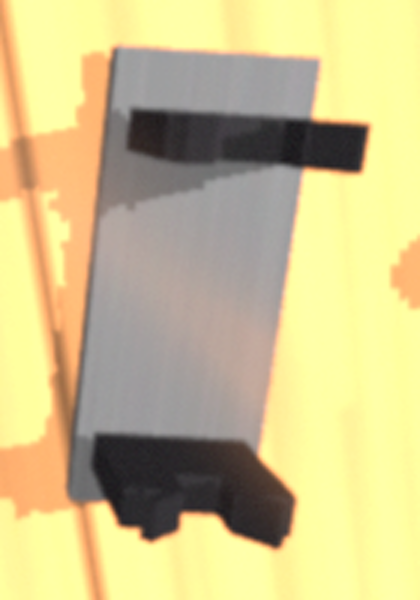

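Run:
```python
from h import *
M=np.load("M2.npy"); K,V,_=cam("wrist",M)
P=lambda p,z:onz(p,z,K,V)
ang=lambda e:np.degrees(np.arctan2(e[1],e[0])).round(1)
c=lambda x,y:(350+x/3,85+y/3)
TL,TR,BL=P(c(114,47),10),P(c(319,60),10),P(c(75,497),10)
R1=P(c(262,440),10)
print(TL.round(1),TR.round(1),BL.round(1)); print("len",np.linalg.norm(BL-TL),ang(BL-TL),"w",np.linalg.norm(TR-TL),ang(TR-TL),"right edge ang",ang(R1-TR))
mid=(TR+BL)/2; print("base centre",mid.round(1))
print("narrow notch",P(c(202,505),73).round(1),"prong outer L,R",P(c(152,540),73).round(1),P(c(278,547),73).round(1))
print("wide post top ends R",P(c(368,125),73).round(1),P(c(362,172),73).round(1),"L",P(c(135,110),73).round(1),P(c(127,150),73).round(1))
# pen in hand
zt=M[2,3]+3.7+8
b,f=P((322,142),zt),P((322.5,388),zt); Ri=M[:3,:3].T
for q in (b,f): print("pen tool",(Ri@(q-M[:3,3])).round(1))
```

```text
[ 535.3 -259.9   10. ] [ 477.8 -244.8   10. ] [ 567.4 -126.3   10. ]
len 137.44088424318113 76.5 w 59.370402291832306 165.3 right edge ang 75.8
base centre [ 522.6 -185.5   10. ]
narrow notch [ 539.2 -141.4   73. ] prong outer L,R [ 553.7 -134.1   73. ] [ 520.6 -125.4   73. ]
wide post top ends R [ 488.4 -230.4   73. ] [ 490.7 -219.7   73. ] L [ 542.8 -244.9   73. ] [ 546.  -236.1   73. ]
pen tool [ 69.9   0.  -11.7]
pen tool [-28.    0.4 -11.7]
```

Request:
step_arm --motion '[{"dr": [0, 0, 0.1], "slide": [6, 28, 10], "jaw": 8}, {"dr": [0, 0, 0.2], "slide": [13, 56, 30], "jaw": 8}, {"dr": [0, 0, 0.3], "slide": [19.5, 83.5, 50], "jaw": 8}, {"dr": [0, 0, 0.3], "slide": [19.5, 83.5, 80], "jaw": 8}, {"dr": [0, 0, 0.3], "slide": [19.5, 83.5, 105], "jaw": 8}, {"dr": [0, 0, 0.3], "slide": [19.5, 83.5, 123], "jaw": 8}, {"dr": [0, 0, 0.3], "slide": [19.5, 83.5, 123], "jaw": 8}, {"dr": [0, 0, 0.3], "slide": [19.5, 83.5, 123], "jaw": 8}]'

```text
clock: 7.35
position: [523.9, -186.5, 96.2]
ee_rot: [-0.617, 0.787, -0.001, 0.001]
contact_force: [-0.0, 0.0, -0.8]
gripper_width: 14.0
grasp_force: 61.7
```

Run:
```python
from h import *
M=T();np.save("M3.npy",M);print(M.round(3))
w=optics.get_image("wrist"); s=optics.get_image("side")
cv2.imwrite("pics/w3.png",w);cv2.imwrite("pics/s3.png",s)
a=cv2.convertScaleAbs(w[60:310,230:430],alpha=1.8,beta=10); b=cv2.convertScaleAbs(s[250:360,330:418],alpha=1.5,beta=10)
cv2.imwrite("pics/c3.png",np.hstack([cv2.resize(a,(400,500),interpolation=2),cv2.resize(b,(400,500),interpolation=2)]))
```

```text
[[-2.39000e-01 -9.71000e-01  2.00000e-03  5.23854e+02]
 [-9.71000e-01  2.39000e-01 -0.00000e+00 -1.86467e+02]
 [ 0.00000e+00 -2.00000e-03 -1.00000e+00  9.62330e+01]
 [ 0.00000e+00  0.00000e+00  0.00000e+00  1.00000e+00]]
```

View pics/c3.png

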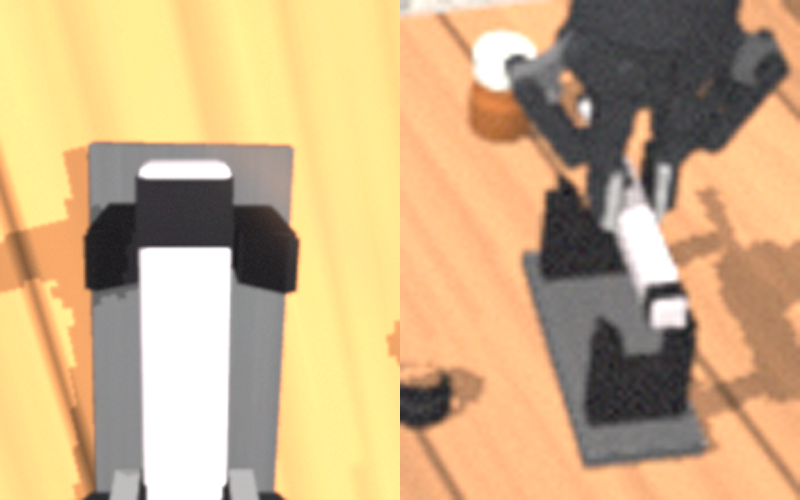

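The left crop shows the pen tail at column 184 and the wide post centred at about 192, so the cradle is 1–2 mm further along tool +y. In the right crop the pen hovers over the notches.

Run:
```python
from h import *
M=np.load("M3.npy"); K,V,_=cam("wrist",M); Ri=M[:3,:3].T
c=lambda x,y:(230+x/2,60+y/2)
t=lambda p,z:(Ri@(onz(p,z,K,V)-M[:3,3])).round(2)
for n,p,z in [("BL",(90,145),10),("BL2",(97,480),10),("BR",(293,147),10),("BR2",(275,480),10),("postL",(86,285),73),("postR",(298,290),73),("pLback",(105,205),73),("pRback",(277,205),73)]: print(n,t(c(*p),z))
```

```text
BL [ 68.63 -26.92  86.28]
BL2 [-38.24 -28.51  86.28]
BR [68.15 31.46 86.18]
BR2 [-38.11  30.35  86.18]
postL [ 41.66 -21.46  23.27]
postR [40.61 25.25 23.19]
pLback [ 59.05 -16.75  23.26]
pRback [59.11 19.9  23.2 ]
```

Request:
step_arm --motion '[{"dr": [0, 0, 0.1], "slide": [-1, 1.3, 0], "jaw": 8}, {"dr": [0, 0, 0.1], "slide": [-1, 1.3, 6], "jaw": 8}, {"dr": [0, 0, 0.1], "slide": [-1, 1.3, 14], "jaw": 8}, {"dr": [0, 0, 0.1], "slide": [-1, 1.3, 22], "jaw": 8}, {"dr": [0, 0, 0.1], "slide": [-1, 1.3, 30], "jaw": 8}, {"dr": [0, 0, 0.1], "slide": [-1, 1.3, 38], "jaw": 8}, {"dr": [0, 0, 0.1], "slide": [-1, 1.3, 43], "jaw": 8}, {"dr": [0, 0, 0.1], "slide": [-1, 1.3, 43], "jaw": 8}]'

```text
clock: 8.45
position: [521.8, -185.3, 51.8]
ee_rot: [-0.611, 0.792, 0.0, -0.0]
contact_force: [0.3, -0.9, -0.2]
gripper_width: 14.0
grasp_force: 61.7
```

Request:
step_arm --motion '[{"dr": [0, 0, 0], "slide": [0, 0, 0.7], "jaw": 8}, {"dr": [0, 0, 0], "slide": [0, 0, 1.4], "jaw": 8}, {"dr": [0, 0, 0], "slide": [0, 0, 2], "jaw": 8}, {"dr": [0, 0, 0], "slide": [0, 0, 2.5], "jaw": 8}, {"dr": [0, 0, 0], "slide": [0, 0, 3], "jaw": 8}, {"dr": [0, 0, 0], "slide": [0, 0, 3], "jaw": 8}, {"dr": [0, 0, 0], "slide": [0, 0, 3], "jaw": 8}, {"dr": [0, 0, 0], "slide": [0, 0, 3], "jaw": 8}]'

```text
clock: 9.45
position: [522.1, -185.3, 49.4]
ee_rot: [-0.611, 0.792, -0.0, 0.0]
contact_force: [0.3, -0.2, -0.6]
gripper_width: 14.1
grasp_force: 61.8
```

Request:
step_arm --motion '[{"dr": [0, 0, 0], "slide": [0, 0, 0.5], "jaw": 8}, {"dr": [0, 0, 0], "slide": [0, 0, 1], "jaw": 8}, {"dr": [0, 0, 0], "slide": [0, 0, 1.5], "jaw": 8}, {"dr": [0, 0, 0], "slide": [0, 0, 1.5], "jaw": 8}, {"dr": [0, 0, 0], "slide": [0, 0, 1.5], "jaw": 8}, {"dr": [0, 0, 0], "slide": [0, 0, 1.5], "jaw": 8}, {"dr": [0, 0, 0], "slide": [0, 0, 1.5], "jaw": 8}, {"dr": [0, 0, 0], "slide": [0, 0, 1.5], "jaw": 8}]'

```text
clock: 10.45
position: [522.1, -185.3, 49.2]
ee_rot: [-0.611, 0.792, -0.0, 0.0]
contact_force: [-2.8, 2.4, 8.4]
gripper_width: 13.8
grasp_force: 62.9
```

Contact came at the expected height, so I'm releasing the pen and rising.

Request:
step_arm --motion '[{"dr": [0, 0, 0], "slide": [0, 0, -1], "jaw": 20}, {"dr": [0, 0, 0], "slide": [0, 0, -1], "jaw": 40}, {"dr": [0, 0, 0], "slide": [0, 0, -1], "jaw": 45}, {"dr": [0, 0, 0], "slide": [0, 0, -1], "jaw": 45}, {"dr": [0, 0, 0], "slide": [0, 0, -20], "jaw": 45}, {"dr": [0, 0, 0], "slide": [0, 0, -60], "jaw": 45}, {"dr": [0, 0, 0], "slide": [0, 0, -110], "jaw": 45}, {"dr": [0, 0, 0], "slide": [0, 0, -150], "jaw": 45}]'

```text
clock: 11.45
position: [522.2, -185.4, 199.8]
ee_rot: [-0.611, 0.792, -0.001, 0.0]
contact_force: [0.3, -0.6, -0.2]
gripper_width: 44.9
grasp_force: 0.0
```

Run:
```python
from h import *
M=T();np.save("M4.npy",M);print(M.round(3)); print(arm.read_state()['joints'])
w=optics.get_image("wrist"); s=optics.get_image("side")
a=w[60:360,200:440]; b=s[255:365,340:428]
cv2.imwrite("pics/c4.png",np.hstack([cv2.resize(a,(400,500),interpolation=2),cv2.resize(b,(400,500),interpolation=2)]))
```

```text
[[-2.53000e-01 -9.67000e-01  1.00000e-03  5.22225e+02]
 [-9.67000e-01  2.53000e-01 -0.00000e+00 -1.85413e+02]
 [-0.00000e+00 -1.00000e-03 -1.00000e+00  1.99793e+02]
 [ 0.00000e+00  0.00000e+00  0.00000e+00  1.00000e+00]]
[-4.85314818e-02  2.89532124e-01 -2.16707890e-01  2.33206938e-04
 -1.06317630e+00 -2.07684268e-01]
```

View pics/c4.png

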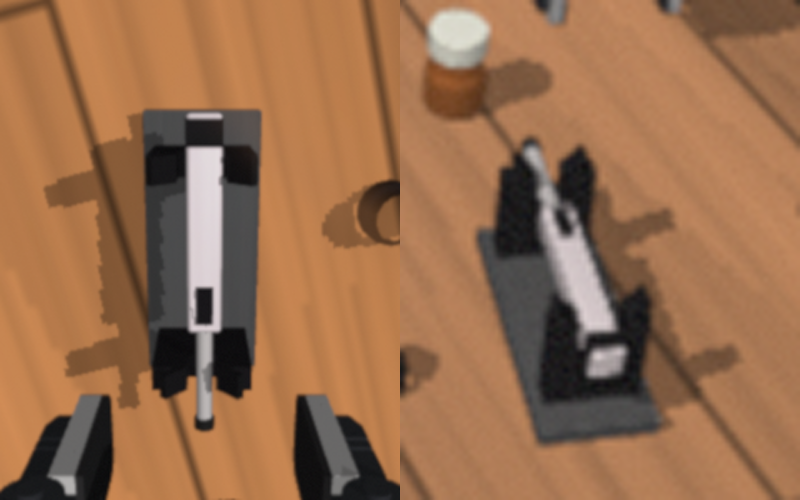

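The pen is seated: the body lies in the wide notch and the nose in the narrow one. Next I'll go over the handle.

Request:
step_arm --motion '[{"dr": [0, 0, 0], "slide": [-20, 7, 0], "jaw": 45}, {"dr": [0, 0, -0.1], "slide": [-60, 21, 0], "jaw": 45}, {"dr": [0, 0, -0.1], "slide": [-110, 38, 0], "jaw": 45}, {"dr": [0, 0, -0.2], "slide": [-160, 55, 0], "jaw": 45}, {"dr": [0, 0, -0.2], "slide": [-210, 72, 0], "jaw": 45}, {"dr": [0, 0, -0.3], "slide": [-260, 90, 0], "jaw": 45}, {"dr": [0, 0, -0.4], "slide": [-310, 107, 0], "jaw": 45}, {"dr": [0, 0, -0.4], "slide": [-350, 120, 0], "jaw": 45}]'

```text
clock: 12.55
position: [493.9, 185.4, 197.0]
ee_rot: [-0.633, 0.774, 0.0, -0.001]
contact_force: [1.1, -0.5, -0.1]
gripper_width: 44.6
grasp_force: 0.0
```

Request:
step_arm --motion '[{"dr": [0, 0, 0], "slide": [-25, 9, 0], "jaw": 45}, {"dr": [0, 0, 0], "slide": [-34, 12, 0], "jaw": 45}, {"dr": [0, 0, 0], "slide": [-34, 12, 0], "jaw": 45}, {"dr": [0, 0, 0], "slide": [-34, 12, 0], "jaw": 45}, {"dr": [0, 0, 0], "slide": [-34, 12, 0], "jaw": 45}, {"dr": [0, 0, 0], "slide": [-34, 12, 0], "jaw": 45}, {"dr": [0, 0, 0], "slide": [-34, 12, 0], "jaw": 45}, {"dr": [0, 0, 0], "slide": [-34, 12, 0], "jaw": 45}]'

```text
clock: 13.55
position: [489.7, 219.2, 197.8]
ee_rot: [-0.633, 0.774, -0.0, 0.0]
contact_force: [0.2, -0.1, 0.9]
gripper_width: 44.8
grasp_force: 0.0
```

Run:
```python
from h import *
M=T();np.save("M5.npy",M);print(M.round(3))
cv2.imwrite("pics/w5.png",optics.get_image("wrist"))
```

```text
[[-1.99000e-01 -9.80000e-01  0.00000e+00  4.89685e+02]
 [-9.80000e-01  1.99000e-01  0.00000e+00  2.19244e+02]
 [-0.00000e+00 -0.00000e+00 -1.00000e+00  1.97839e+02]
 [ 0.00000e+00  0.00000e+00  0.00000e+00  1.00000e+00]]
```

View pics/w5.png

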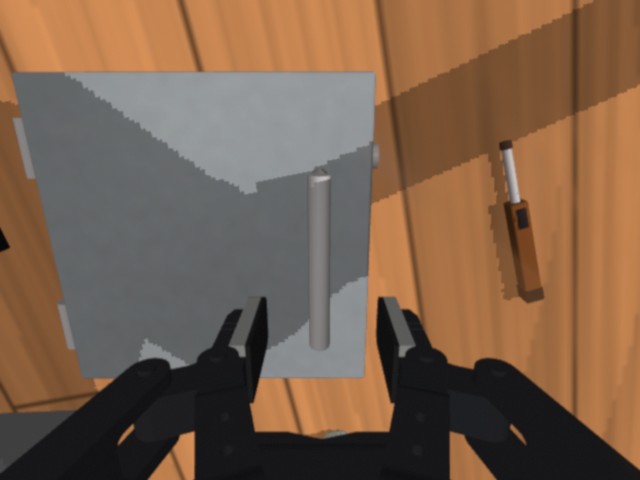

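The bar is upright in the picture at column 319, rows 172 to 350, so the gripper is well aligned with it.

Run:
```python
from h import *
M=np.load("M5.npy"); K,V,_=cam("wrist",M)
for p in [(319,170),(319,350)]: print((M[:3,:3].T@(onz(p,149,K,V)-M[:3,3])).round(1))
```

```text
[52.4 -1.4 48.8]
[-51.1  -1.5  48.8]
```

Request:
step_arm --motion '[{"dr": [0, 0, 0], "slide": [0.5, -1.5, 10], "jaw": 45}, {"dr": [0, 0, 0], "slide": [0.5, -1.5, 25], "jaw": 45}, {"dr": [0, 0, 0], "slide": [0.5, -1.5, 42], "jaw": 45}, {"dr": [0, 0, 0], "slide": [0.5, -1.5, 56], "jaw": 45}, {"dr": [0, 0, 0], "slide": [0.5, -1.5, 66], "jaw": 45}, {"dr": [0, 0, 0], "slide": [0.5, -1.5, 71], "jaw": 45}, {"dr": [0, 0, 0], "slide": [0.5, -1.5, 71], "jaw": 45}, {"dr": [0, 0, 0], "slide": [0.5, -1.5, 71], "jaw": 35}]'

```text
clock: 14.6
position: [491.4, 218.8, 127.3]
ee_rot: [-0.633, 0.774, -0.0, 0.001]
contact_force: [-0.0, 0.1, -0.3]
gripper_width: 34.8
grasp_force: 0.0
```

Request:
step_arm --motion '[{"dr": [0, 0, 0], "slide": [0, 0, 0], "jaw": 25}, {"dr": [0, 0, 0], "slide": [0, 0, 0], "jaw": 15}, {"dr": [0, 0, 0], "slide": [0, 0, 0], "jaw": 4}, {"dr": [0, 0, 0], "slide": [0, 0, 0], "jaw": 4}, {"dr": [0, 0, 0], "slide": [0, 0, 0], "jaw": 4}, {"dr": [0, 0, 0], "slide": [0, 0, 0], "jaw": 4}, {"dr": [0, 0, 0], "slide": [0, 0, 0], "jaw": 4}, {"dr": [0, 0, 0], "slide": [0, 0, 0], "jaw": 4}]'

```text
clock: 15.6
position: [491.2, 218.7, 127.2]
ee_rot: [-0.633, 0.774, -0.0, 0.0]
contact_force: [0.1, -1.1, 5.3]
gripper_width: 10.0
grasp_force: 58.7
```

Request:
step_arm --motion '[{"dr": [-0.04, 0, 0], "slide": [0, -0.1, -0.9], "jaw": 4}, {"dr": [-0.07, 0, 0], "slide": [0, -0.2, -1.7], "jaw": 4}, {"dr": [-0.11, 0, 0], "slide": [0, -0.35, -2.5], "jaw": 4}, {"dr": [-0.14, 0, 0], "slide": [0, -0.5, -3.4], "jaw": 4}, {"dr": [-0.18, 0, 0], "slide": [0, -0.6, -4.2], "jaw": 4}, {"dr": [-0.21, 0, 0], "slide": [0, -0.75, -5.1], "jaw": 4}, {"dr": [-0.25, 0, 0], "slide": [0, -0.9, -5.9], "jaw": 4}, {"dr": [-0.29, 0, 0], "slide": [0, -1, -6.8], "jaw": 4}]'

```text
clock: 16.6
position: [491.6, 218.5, 131.9]
ee_rot: [-0.632, 0.774, 0.016, -0.013]
contact_force: [5.6, 2.7, -15.8]
gripper_width: 9.9
grasp_force: 58.3
```

Request:
step_arm --motion '[{"dr": [-0.05, 0, 0], "slide": [0, -0.2, -1.3], "jaw": 4}, {"dr": [-0.11, 0, 0], "slide": [0, -0.4, -2.6], "jaw": 4}, {"dr": [-0.16, 0, 0], "slide": [0, -0.6, -3.8], "jaw": 4}, {"dr": [-0.21, 0, 0], "slide": [0, -0.8, -5.1], "jaw": 4}, {"dr": [-0.27, 0, 0], "slide": [0, -1, -6.4], "jaw": 4}, {"dr": [-0.32, 0, 0], "slide": [0, -1.2, -7.7], "jaw": 4}, {"dr": [-0.38, 0, 0], "slide": [0, -1.4, -8.9], "jaw": 4}, {"dr": [-0.43, 0, 0], "slide": [0, -1.6, -10.2], "jaw": 4}]'

```text
clock: 17.6
position: [494.1, 218.0, 143.9]
ee_rot: [-0.632, 0.773, 0.039, -0.032]
contact_force: [2.6, 1.0, -3.1]
gripper_width: 9.6
grasp_force: 59.7
```

Request:
step_arm --motion '[{"dr": [-0.07, 0, 0], "slide": [0, -0.25, -1.7], "jaw": 4}, {"dr": [-0.14, 0, 0], "slide": [0, -0.5, -3.4], "jaw": 4}, {"dr": [-0.21, 0, 0], "slide": [0, -0.8, -5.1], "jaw": 4}, {"dr": [-0.28, 0, 0], "slide": [0, -1, -6.8], "jaw": 4}, {"dr": [-0.36, 0, 0], "slide": [0, -1.3, -8.5], "jaw": 4}, {"dr": [-0.36, 0, 0], "slide": [0, -1.3, -8.5], "jaw": 4}, {"dr": [-0.36, 0, 0], "slide": [0, -1.3, -8.5], "jaw": 4}, {"dr": [-0.36, 0, 0], "slide": [0, -1.3, -8.5], "jaw": 4}]'

```text
clock: 18.6
position: [496.2, 217.6, 152.0]
ee_rot: [-0.631, 0.772, 0.058, -0.047]
contact_force: [2.9, 2.3, -2.2]
gripper_width: 9.8
grasp_force: 59.8
```

Run:
```python
from h import *
s=arm.read_state();print(s['position'],s['contact_force'],s['gripper_width'])
w=optics.get_image("scene"); v=optics.get_image("side")
cv2.imwrite("pics/c6.png",np.hstack([cv2.resize(w[215:345,205:465],(400,600//3),interpolation=2),cv2.resize(v[150:370,270:430],(291,400),interpolation=2)[:200]]) if 0 else np.hstack([cv2.resize(w[200:350,210:470],(450,260),interpolation=2),cv2.resize(v[130:350,265:425],(350,481),interpolation=2)[:260]]))
```

```text
[496.15450604 217.59429875 152.0497464 ] [ 2.89969427  2.26298284 -2.24970698] 9.752537828264982
```

View pics/c6.png

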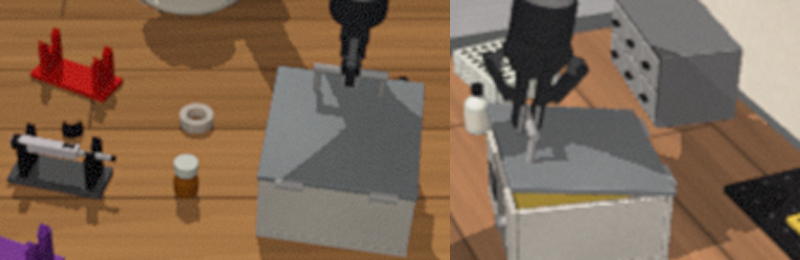

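The lid is held open at about 3 cm (the TCP has risen 24.8 mm), and the pen is in the cradle.

```bash
python3 -c "from bench import arm; print(arm.job_done())"
```

```text
the job is handed in; nothing more can be done
None
```

The pen is seated in its cradle and the gripper is holding the lid open with its front edge raised about 29.5 mm (worked out from the arm's position). I handed the job in at about 19 s on the robot's clock; it returned no verdict.

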